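# Load and start the food dehydrator

### The arm

A 6-joint arm with a two-finger parallel gripper is mounted at the origin on a cart in front of the work surface, level with it; the furniture and walls round the work are solid. World frame = base frame: x ahead of the robot, y to its left, z up, the work surface at z = 0. Lengths are in m, angles in degrees, forces in N, time in s.
With the tool pointing down it reaches from about 0.4 to 0.825 m from the base axis. Payload 7 kg.
Tool frame: the origin (TCP) lies midway between the tips of the shut fingers; the grasp point (between the pads) lies 19 mm behind it; z points along the fingers, y is the direction in which the jaws open and shut (so a half turn about z gives the same grasp; the last joint's range is limited). The gripper opens to 88 mm and grips with 3 to 60 N. Pads are 19 mm wide; open, the fingers measure 130 mm over their backs; the gripper's body (78 mm by 193 mm) begins 47 mm behind the grasp point.
Start: joints at [-48.696, 20.546, 0.682, 0, -70.136, -16.507], TCP at [0.283, -0.613, 0.227] pointing down, gripper open.
Joint ranges: [-176.03, 176.03], [-82.01, 121.73], [-58.28, 71.71], [-173.87, 95.51], [-174.79, -0.11], [-173.66, 173.66]. Speed limits (degrees/s): [136.94, 136.94, 172.46, 180, 180, 180].

### API

Orientations are given as a 3x3 rotation matrix whose columns are the frame's x, y, z axes.
In Python, from rig import robot gives the robot as it stands. Calls block until the motion is done:
- robot.goto(position, orientation): joint-space move of the TCP to a pose.
- robot.servo_line(position, ori=None, speed=0.15): straight line of the TCP; ori=None keeps the orientation; speed is the mean speed in m/s.
- robot.movej(angles): joint-space move.
- robot.move_gripper(opening): opening from 0.0 (shut) to 1.0 (fully open); the grip force is fixed at half the most; returns when the fingers have stopped.
- robot.dwell(seconds).
- robot.ik(position, orientation): joint angles nearest the present ones, or None.
- robot.grab_frame(name): name is "scene" or "side" or "wrist"; returns (picture, depth): 480x640x3 uint8, red, green, blue; 480x640 float32, m along the optical axis (not along the pixel's ray), 0 where there is no reading.
- robot.camera_info(name): a dict with "vfov" (degrees; the focal length in pixels is half the picture's height over the tangent of half this angle, whatever the lens; pixels are square), "cx", "cy" (the principal point, pixels), "view" (4x4, takes a point from world to camera coordinates); the wrist camera has in their place "T_tool_cam" (4x4, takes a point from camera to tool coordinates, whose origin is the TCP and whose axes are the flange's). Camera axes: x right, y down, z forward; pixel columns grow to the right and rows downward; lengths in m; the calibration is good to about 2 mm. A picture is of the moment at which its call begins: read the wrist's pose just before it. camera_info takes no time and is no camera call.
A pose or a line that the arm cannot do raises robot.Unreachable and nothing moves.
- robot.job_done(): hands the job in, once; it reports no verdict.
Readings, each from a call of its own:
- robot.read_t(): time.
- robot.read_qpos(): joint angles.
- robot.read_qvel(): joint speeds.
- robot.read_effort(): joint torques, N m.
- robot.read_position(): TCP position.
- robot.read_tcp_rot(): TCP orientation.
- robot.read_force(): force on the tool from outside, world axes, zero at the start.
- robot.read_ft_torque(): the same for the moment, N m.
- robot.read_grip_width(): opening from 0.0 (shut) to 1.0 (fully open).
Only numpy, scipy, OpenCV 4.12 (cv2) and the standard library are available. Lean on these libraries where they do the work, as an engineer would, in place of code of your own. Each camera call takes 0.05 s, during which the arm holds its last target.

### The job

Load the food dehydrator: lower the two trays of apple rings, in either order, one after the other, gently over the four posts of its base until each is fully down, then put the lid on over the posts in the same way. Once the lid is fully down, turn the timer dial clockwise until it clicks in at 8 hours. Keep the trays level so that every apple ring stays in its tray, leave the flask, jar and spoon where they are, and let go of everything.

Things in the scene. Friction and masses are not known exactly. Their poses are not given: they have to be found in the camera images.
- dryer_base: Base of the food dehydrator, dark graphite, fixed. Origin: centre of the post pattern, on the worktop; x points away from the control block, z up. Housing 144 (x) x 196 (y) mm, flat deck 50 mm high. Towards the robot a control block, 100 mm wide, x = -152 to -76 mm, 90 mm high, carries the timer dial.
- deck (a point): Centre of the base's deck, 50 mm above the worktop, where the lower tray's underside rests; axes as the base. Four steel posts, 9 mm thick, stand on the deck at x = +-58, y = +-84 mm, 78 mm tall, the top 10 mm tapered to 3.6 mm.
- tray_a: Sage grey drying tray with four apple rings, 140 (x) x 194 (y) x 30 mm high. Origin: centre of its underside, z up. Basket 140 x 148 mm, walls 4 mm, mesh floor top at z = 4 mm. A flange 8 mm thick at each y end, level with the underside, has a 13 mm hole at each corner: centres x = +-58, y = +-84 mm. Half a turn makes no difference. About 270 g in all.
- tray_a_tab (a point): Middle of tray_a's green lifting tab, 16 mm above the tray's underside, over the balance point; axes as the tray. The tab is 36 mm long in x, 12 mm thick in y, z = 4 to 28 mm above the underside. Pinch it across its thickness: beside it (in y) the floor is clear out to the walls, inner faces at y = +-70 mm, in a lane 26 mm wide.
- tray_b: Second tray, like tray_a in every size, with its own four apple rings. The trays stack at 30 mm pitch, floor on rim; either may be the lower one.
- tray_b_tab (a point): Middle of tray_b's green lifting tab, just like tray_a_tab.
- lid: Lid, dark graphite with vent slots, 140 (x) x 194 (y) mm. Origin: centre of its underside, z up. Cover plate 10 mm thick; flanges 8 mm thick with 13 mm holes as on the trays (x = +-58, y = +-84 mm). Half a turn makes no difference. 250 g.
- lid_tab (a point): Middle of the lid's green lifting tab, 22 mm above the lid's underside; axes as the lid. The tab is 36 mm long in x, 12 mm thick in y, z = 10 to 34 mm above the underside.
- dial (a joint): Timer dial, rad. 0 at numeral 0, growing clockwise seen from above. A notch every 0.419 rad (24 degrees), for the numerals 0 2 4 6 8 10 12 in turn (8 is at 1.676); near a notch it pulls itself in, about 0.1 Nm turns it on. At value v the pointer stands at angle 1.257 - v from the base's x axis, anticlockwise positive.
- dial_grip (a point): Middle of the dial's graphite finger bar, on its axis, 108 mm above the worktop, at x = -120, y = 0 mm of the base. x points along the bar to its end with the white pointer line. Bar 36 mm long, 11 mm thick, 97 to 120 mm above the worktop, on a disc 42 mm across.
- steel_flask: Bystander: light steel flask with a wooden stopper, 67 mm across, 216 mm tall. Origin under its centre.
- spice_jar: Bystander: glass spice jar with a dark lid, 41 mm across, 105 mm tall. Origin under its centre.
- teaspoon: Bystander: steel teaspoon, 130 x 26 x 11 mm, lying on the worktop. Origin under its middle.
- apple_a0: A loose cored apple ring, cream with a green skin, 48 mm across, 7 mm thick, 12 g, lying on the mesh floor of tray_a, not in the way of its tab. Origin: centre of its underside.
- apple_a1: Apple ring like apple_a0, lying in tray_a.
- apple_a2: Apple ring like apple_a0, lying in tray_a.
- apple_a3: Apple ring like apple_a0, lying in tray_a.
- apple_b0: Apple ring like apple_a0, lying in tray_b.
- apple_b1: Apple ring like apple_a0, lying in tray_b.
- apple_b2: Apple ring like apple_a0, lying in tray_b.
- apple_b3: Apple ring like apple_a0, lying in tray_b.

How it is judged (in metres and radians):
On the way, in this order (a step that is already met when the one before it is completed fails the run):
1. one tray sits fully down on the deck with all four posts through its corner holes (((horizontal distance between tray_a and deck below 0.006 m and z of tray_a in the frame of dryer_base between 0.046 and 0.054 m and angle between tray_a's own z axis and vertical below 0.04 rad and angle between the x axis of tray_a and the x axis of dryer_base, either way round below 0.05 rad) or (horizontal distance between tray_b and deck below 0.006 m and z of tray_b in the frame of dryer_base between 0.046 and 0.054 m and angle between tray_b's own z axis and vertical below 0.04 rad and angle between the x axis of tray_b and the x axis of dryer_base, either way round below 0.05 rad))), for 0.2 s.
2. the other tray sits fully down on the first, over the same posts (((horizontal distance between each of tray_a, tray_b and deck below 0.006 m and z of tray_a in the frame of dryer_base between 0.046 and 0.054 m and angle between each of tray_a, tray_b's own z axis and vertical below 0.04 rad and angle between the x axis of each of tray_a, tray_b and the x axis of dryer_base, either way round below 0.05 rad and z of tray_b in the frame of dryer_base between 0.076 and 0.084 m) or (horizontal distance between each of tray_b, tray_a and deck below 0.006 m and z of tray_b in the frame of dryer_base between 0.046 and 0.054 m and angle between each of tray_b, tray_a's own z axis and vertical below 0.04 rad and angle between the x axis of each of tray_b, tray_a and the x axis of dryer_base, either way round below 0.05 rad and z of tray_a in the frame of dryer_base between 0.076 and 0.084 m))), for 0.2 s.
3. the lid sits fully down on the upper tray, over the same posts (((horizontal distance between each of tray_a, tray_b and deck below 0.006 m and z of tray_a in the frame of dryer_base between 0.046 and 0.054 m and angle between each of tray_a, tray_b's own z axis and vertical below 0.04 rad and angle between the x axis of each of tray_a, tray_b and the x axis of dryer_base, either way round below 0.05 rad and z of tray_b in the frame of dryer_base between 0.076 and 0.084 m) or (horizontal distance between each of tray_b, tray_a and deck below 0.006 m and z of tray_b in the frame of dryer_base between 0.046 and 0.054 m and angle between each of tray_b, tray_a's own z axis and vertical below 0.04 rad and angle between the x axis of each of tray_b, tray_a and the x axis of dryer_base, either way round below 0.05 rad and z of tray_a in the frame of dryer_base between 0.076 and 0.084 m)) and horizontal distance between lid and deck below 0.006 m and z of lid in the frame of dryer_base between 0.106 and 0.114 m and angle between lid's own z axis and vertical below 0.04 rad and angle between the x axis of lid and the x axis of dryer_base, either way round below 0.05 rad), for 0.2 s.
4. the timer dial stands at 8 (all of step 3 and value of joint dial between 1.5555 and 1.7955 rad), for 0.2 s.
At the end, for the whole second after the job is handed in: Both trays and, on top, the lid sit over all four posts, fully down (+-4 mm; within 6 mm and 0.05 rad of the base, level), the dial is at 8 (1.676 +-0.12 rad), every apple ring lies in its own tray, all is at rest, flask, jar and spoon within 30 mm (all of step 4 and distance between each of apple_a0, apple_a1, apple_a2, apple_a3 and tray_a below 0.08 m and z of each of apple_a0, apple_a1, apple_a2, apple_a3 in the frame of tray_a below 0.016 m and distance between each of apple_b0, apple_b1, apple_b2, apple_b3 and tray_b below 0.08 m and z of each of apple_b0, apple_b1, apple_b2, apple_b3 in the frame of tray_b below 0.016 m and linear speed of each of tray_a, tray_b, lid below 0.02 m/s and distance of each of steel_flask, spice_jar, teaspoon from where it was at the start of the episode below 0.03 m); the robot touches nothing.
It fails at once if an apple ring leaves its tray (distance between any of apple_a0, apple_a1, apple_a2, apple_a3 and tray_a above 0.09 m or z of any of apple_a0, apple_a1, apple_a2, apple_a3 in the frame of tray_a above 0.028 m or distance between any of apple_b0, apple_b1, apple_b2, apple_b3 and tray_b above 0.09 m or z of any of apple_b0, apple_b1, apple_b2, apple_b3 in the frame of tray_b above 0.028 m).
It fails at once if a tray is tipped by more than about 20 degrees (angle between any of tray_a, tray_b's own z axis and vertical above 0.35 rad).
It fails at once if a tray or the lid is dropped or rammed down (over 60 N) (contact force between any of tray_a, tray_b, lid and dryer_base above 60 N or contact force between any of tray_a, lid and tray_b above 60 N or contact force between lid and tray_a above 60 N).
It fails at once if the flask, the jar or the spoon is pushed away by more than 30 mm (distance of any of steel_flask, spice_jar, teaspoon from where it was at the start of the episode above 0.03 m).
It also fails if it takes over 72 s, if anything falls off the work surface, if the arm or the gripper's body presses on something with over 40 N, if the wrist force passes 120 N, or if a joint passes its speed limit or range.

## Working session

There is one attempt and no reset: what is moved stays moved. The work goes in short steps, each a Python script; the robot and the scene stay as the last script left them, time stands still between calls to the robot, and variables do not carry over. Pictures are saved under pics/ and viewed, and the job is handed in when it is done.

```bash
ls; mkdir -p pics
python3 - <<'E'
from rig import robot
import cv2,numpy as np
for n in ("scene","side","wrist"):
    p,d=robot.grab_frame(n); cv2.imwrite(f"pics/{n}0.png",p[:,:,::-1]); np.savez(f"pics/{n}0.npz",p=p,d=d)
    print(n,robot.camera_info(n), (d>0).mean())
print(robot.read_t(),robot.read_tcp_rot())
E
```

```text
pics
scene {'vfov': 42.23309205626128, 'cx': 322.9066888913791, 'cy': 236.56347398627756, 'view': array([[-0.50587728, -0.86258237,  0.00631156,  0.30828508],
       [-0.63653678,  0.36835068, -0.67759774,  0.43433957],
       [ 0.582159  , -0.34679884, -0.73540565,  1.38571581],
       [ 0.        ,  0.        ,  0.        ,  1.        ]])} 0.9960514322916667
side {'vfov': 47.16543236908286, 'cx': 317.71863836810894, 'cy': 241.20537012862133, 'view': array([[ 0.99907492, -0.04275733,  0.00459491, -0.575681  ],
       [-0.0214721 , -0.58856961, -0.80816134,  0.07855274],
       [ 0.03725925,  0.80731507, -0.58894323,  1.52813598],
       [ 0.        ,  0.        ,  0.        ,  1.        ]])} 0.9136588541666667
wrist {'vfov': 67.66488114296646, 'cx': 322.4038013609419, 'cy': 241.99364432693747, 'T_tool_cam': array([[-7.11666282e-04, -9.67586879e-01, -2.52537375e-01,
         6.76376070e-02],
       [ 9.99999177e-01, -4.18991306e-04, -1.21271240e-03,
        -3.09127106e-04],
       [ 1.06759364e-03, -2.52538030e-01,  9.67586380e-01,
        -1.58398460e-01],
       [ 0.00000000e+00,  0.00000000e+00,  0.00000000e+00,
         1.00000000e+00]])} 0.9755110677083333
0.15 [[-9.07859101e-01 -4.19274889e-01 -6.49034865e-04]
 [-4.19275371e-01  9.07858445e-01  1.09834685e-03]
 [ 1.28722532e-04  1.26926851e-03 -9.99999186e-01]]
```

View pics/scene0.png

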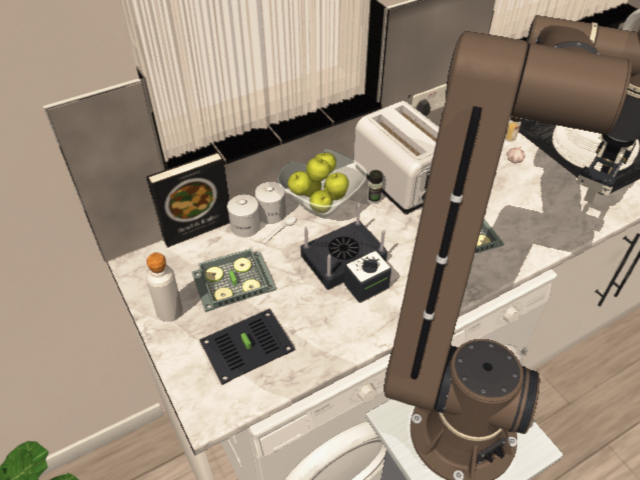

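View pics/side0.png

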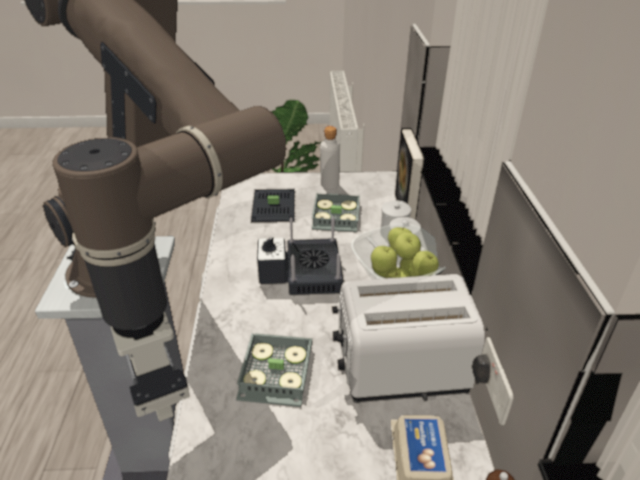

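View pics/wrist0.png

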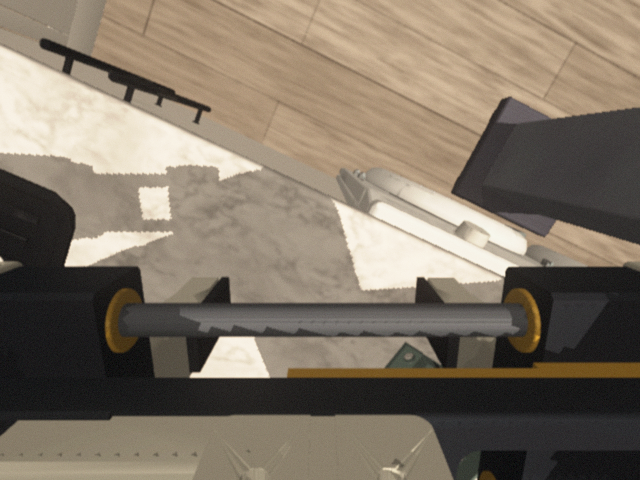

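The scene view shows the base at (345,255) with its dial at (370,265). A tray is at (235,278), the lid is at (247,345), and the second tray is partly hidden at (485,238). The side view shows all three tabs: (276,365), (336,210) and (274,200). I'll get rough positions from these.

```bash
cat > h.py <<'E'
import numpy as np,cv2
from rig import robot
def K(i): 
    f=240/np.tan(np.radians(i["vfov"])/2); return f,i["cx"],i["cy"]
def pose(n,info=None):
    """camera->world 4x4"""
    i=robot.camera_info(n)
    if "view" in i: return np.linalg.inv(i["view"]),i
    T=np.eye(4);T[:3,:3]=robot.read_tcp_rot();T[:3,3]=robot.read_position()
    return T@i["T_tool_cam"],i
def ray(T,i,uv):
    f,cx,cy=K(i);uv=np.atleast_2d(uv).astype(float)
    d=np.c_[(uv[:,0]-cx)/f,(uv[:,1]-cy)/f,np.ones(len(uv))]
    return T[:3,3],d@T[:3,:3].T
def onplane(T,i,uv,z):
    o,d=ray(T,i,uv); return o+d*((z-o[2])/d[:,2])[:,None]
def proj(T,i,P):
    f,cx,cy=K(i);P=np.atleast_2d(P);c=(P-T[:3,3])@T[:3,:3]
    return np.c_[f*c[:,0]/c[:,2]+cx,f*c[:,1]/c[:,2]+cy]
def cloud(T,i,d):
    v,u=np.mgrid[:480,:640]; o,r=ray(T,i,np.c_[u.ravel(),v.ravel()])
    return (o+r*d.ravel()[:,None]).reshape(480,640,3)
def green(p):
    h=cv2.cvtColor(p,cv2.COLOR_RGB2HSV)
    return cv2.inRange(h,(40,110,50),(75,255,255))
def blobs(m,amin=20):
    n,l,s,c=cv2.connectedComponentsWithStats(m); return [(s[k,4],c[k],l==k) for k in range(1,n) if s[k,4]>=amin]
def R(yaw):
    """tool down, tool x along yaw (deg)"""
    a=np.radians(yaw);x=np.array([np.cos(a),np.sin(a),0]);z=np.array([0,0,-1.]);return np.c_[x,np.cross(z,x),z]
E
python3 - <<'E'
from h import *
for n in("scene","side"):
    z=np.load(f"pics/{n}0.npz");p,d=z["p"],z["d"];T,i=pose(n);C=cloud(T,i,d)
    for a,c,m in blobs(green(p)):
        q=C[m&(d>0)];print(n,a,c.round(),np.median(q,0).round(3),np.ptp(q,0).round(3))
    # posts/deck: dial
    m=(C[...,2]>0.04)&(C[...,2]<.06)&(C[...,0]>.4)&(p.max(2)<70)
    print(n,"deck",np.median(C[m],0),m.sum())
E
```

```text
scene 23 [182. 194.] [0.849 0.293 0.174] [0.015 0.026 0.021]
scene 20 [375. 197.] [ 0.7   -0.234  0.027] [0.012 0.015 0.018]
scene 40 [195. 212.] [0.849 0.271 0.089] [0.013 0.034 0.022]
scene 61 [233. 278.] [0.638 0.26  0.024] [0.039 0.019 0.034]
scene 22 [376. 283.] [ 0.41 -0.04  0.06] [0.009 0.063 0.014]
scene 98 [246. 340.] [0.439 0.318 0.031] [0.051 0.019 0.034]
scene 1391 [ 24. 462.] [ 0.469  0.882 -0.077] [0.264 0.135 0.331]
scene 105 [ 65. 477.] [ 0.6    0.859 -0.474] [0.04  0.059 0.027]
scene deck [ 0.56639534 -0.01304036  0.04979714] 2766
side 639 [291. 117.] [0.503 0.975 0.027] [0.133 0.126 0.164]
side 220 [302. 153.] [ 0.554  0.976 -0.148] [0.13  0.137 0.108]
side 42 [297. 169.] [ 0.524  1.051 -0.273] [0.083 0.14  0.081]
side deck [ 0.55109871 -0.04197874  0.04915084] 1753
```

Run:
```python
from h import *
z=np.load("pics/side0.npz");p,d=z["p"],z["d"];T,i=pose("side");C=cloud(T,i,d)
h=cv2.cvtColor(p,cv2.COLOR_RGB2HSV)
for uv in((276,365),(336,209),(273,199)):
    print(uv,h[uv[1],uv[0]],C[uv[1],uv[0]].round(3))
m=cv2.inRange(h,(40,70,30),(80,255,200));m[:180]=0
for a,c,mm in blobs(m,10):
    q=C[mm&(d>0)];print(a,c.round(),np.median(q,0).round(3),np.ptp(q,0).round(3))
cv2.imwrite("pics/crop.png",cv2.resize(p[150:420,180:380,::-1],None,fx=2.2,fy=2.2,interpolation=cv2.INTER_CUBIC))
s=cv2.imread("pics/scene0.png");cv2.imwrite("pics/crops.png",cv2.resize(s[200:390,190:510],None,fx=2.5,fy=2.5,interpolation=cv2.INTER_CUBIC))
# dial block top
for n in("side","scene"):
    z=np.load(f"pics/{n}0.npz");p,d=z["p"],z["d"];T,i=pose(n);C=cloud(T,i,d)
    m=(abs(C[...,2]-.09)<.004)&(C[...,0]>.3)&(C[...,0]<.55)&(abs(C[...,1]+.02)<.15); print(n,m.sum(),C[m].mean(0) if m.any() else 0)
    m=(abs(C[...,2]-.05)<.005)&(C[...,0]>.3)&(C[...,0]<.75)&(abs(C[...,1]+.02)<.2)&(p.max(2)<75)
    r=cv2.minAreaRect((C[m][:,:2]*1000).astype(np.float32));print(r)
print(robot.ik([.5,-.02,.4],R(0)),robot.ik([.5,-.02,.4],R(180)),robot.ik([.5,-.02,.4],R(90)),robot.ik([.5,-.02,.4],R(-90)))
```

```text
(276, 365) [ 47 101 121] [ 0.466 -0.378  0.017]
(336, 209) [ 46 103 126] [0.646 0.26  0.018]
(273, 199) [ 47 104 110] [0.444 0.316 0.025]
107 [273. 199.] [0.444 0.314 0.018] [0.038 0.071 0.036]
77 [336. 209.] [0.645 0.256 0.021] [0.042 0.058 0.03 ]
146 [276. 364.] [ 0.465 -0.378  0.022] [0.036 0.044 0.032]
side 441 [ 0.45322948 -0.04998983  0.08948462]
((524.44677734375, -41.688941955566406), (214.90040588378906, 192.43614196777344), 0.8853296041488647)
scene 552 [ 0.44444717 -0.03198386  0.08985186]
((545.7069702148438, -96.61189270019531), (245.28257751464844, 334.320068359375), 17.658098220825195)
[ 2.02472286e+01 -8.36137207e-02 -2.84792940e+00  0.00000000e+00
 -8.72356843e+01  6.97527714e+01] [ 2.02472286e+01 -8.36137207e-02 -2.84792940e+00  0.00000000e+00
 -8.72356843e+01 -1.10247229e+02] [ 2.02472286e+01 -8.36137207e-02 -2.84792940e+00  0.00000000e+00
 -8.72356843e+01  1.59752771e+02] [ 2.02472286e+01 -8.36137207e-02 -2.84792940e+00  0.00000000e+00
 -8.72356843e+01 -2.02472286e+01]
```

View pics/crops.png

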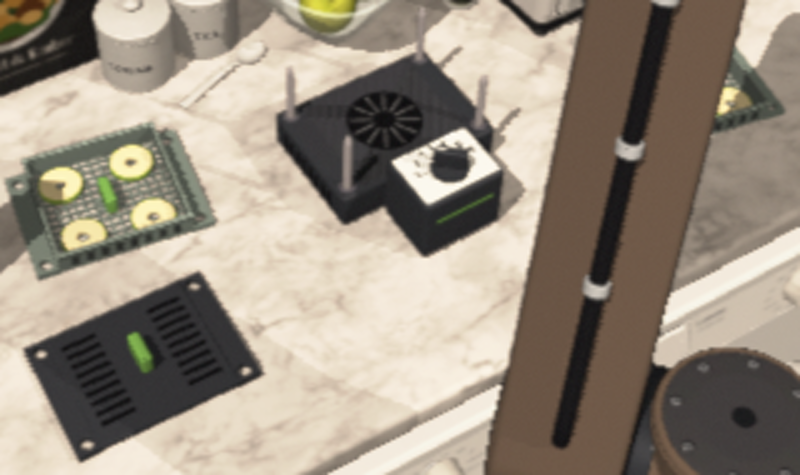

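View pics/crop.png

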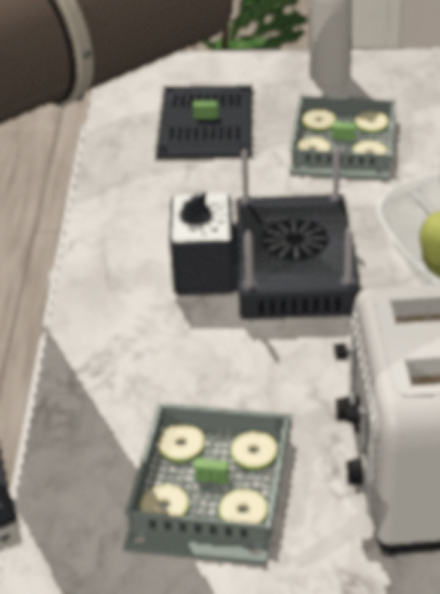

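Run:
```python
from h import *
Z=np.full((14,22),-9.)
for n in("side","scene"):
    z=np.load(f"pics/{n}0.npz");p,d=z["p"],z["d"];T,i=pose(n);C=cloud(T,i,d)
    m=(d>0)&(C[...,0]>.3)&(C[...,0]<1)&(abs(C[...,1])<.55)&(C[...,2]<.32)
    # exclude arm (brown / above)
    q=C[m]
    for x,y,zz in q:
        a=int((x-.3)/.05);b=int((.55-y)/.05); Z[a,b]=max(Z[a,b],zz)
print("y  ",(.525-.05*np.arange(22)).round(2))
for a in range(14): print(round(.325+.05*a,3),(Z[a]*100).round().astype(int))
t=robot.read_t()
robot.goto([.5,-.03,.30],R(0)); print(robot.read_t()-t, robot.read_position(), robot.read_force())
T,i=pose("wrist");p,d=robot.grab_frame("wrist");cv2.imwrite("pics/wb.png",p[:,:,::-1]);np.savez("pics/wb.npz",p=p,d=d,T=T)
```

```text
y   [ 0.52  0.48  0.43  0.38  0.32  0.28  0.22  0.18  0.12  0.08  0.03 -0.03
 -0.08 -0.12 -0.18 -0.22 -0.28 -0.33 -0.38 -0.43 -0.48 -0.52]
0.325 [1 1 1 1 1 1 1 1 1 1 1 1 1 0 0 0 1 1 1 1 1 1]
0.375 [1 1 1 2 2 2 2 1 1 1 1 1 1 1 0 1 1 3 3 3 1 1]
0.425 [ 1  1  1  2  4  2  2  1  1  1  9 13 12  1  1  1  3  3  3  4  1  1]
0.475 [ 1  1  1  2  4  2  2  1  1 13 13 12 10 11  1  1  3  3  3  3  3  1]
0.525 [ 1  1  1  2  2  2  1  1  1 13 13  6  6 13  1  1  1  3  3  3  3  1]
0.575 [ 1 15 15  1  4  3  4  3  1  6  6  6  6  6  1  1  1 15 15 15  1  0]
0.625 [ 1 22 22 16  3  3  2  4  1 13 13  6  6 13  1  1 19 20 20 20 19  1]
0.675 [ 1 16 21  1  3  3  3  3  1  1  1 12 12 12 12 11 20 20 20 20 19  4]
0.725 [ 1  1  0  1  4  3  4  3  2  1 12 12 14 15 12 12 20 20 20 20 19  4]
0.775 [ 1  1  1  1  1  1  1 10 10 10 13 14 16 16 12 12 20 20 20 20 19  0]
0.825 [ 1  1  1 25 25 25 25 24 11 11 12 14 16 16 14 12 20 20 20 20 19 16]
0.875 [32 32 32 32 32 25 25 25 21 21 21 21 21 22 21 22 21 32 32 32 32 32]
0.925 [  32 -900 -900 -900   32   32   30   22   22   29   32   32   32   32
   32   32   32   32   32 -900 -900 -900]
0.975 [-900 -900 -900 -900   32   32   32   32   32   32   32   32   32   32
   32   32   32   32   32 -900 -900 -900]
2.2333000000000003 [ 0.50004711 -0.03045599  0.29986631] [-0.21070634  0.67174959  0.14678997]
```

View pics/wb.png

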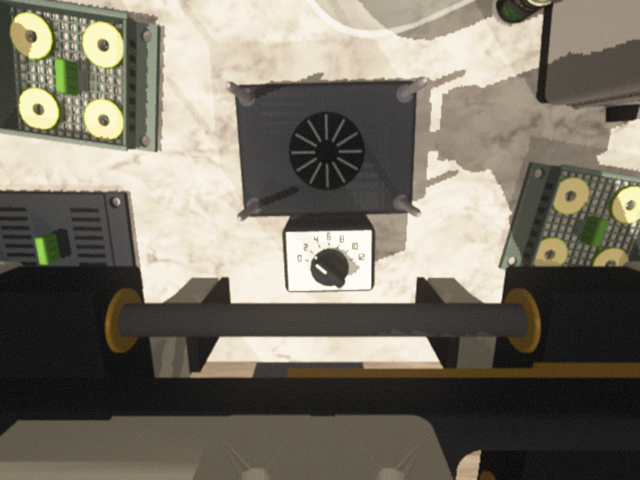

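The view shows the base deck centred at about (326,150), with posts at the four corners near (240,93), (415,87), (248,208) and (405,205). The dial is at (329,267) with its pointer toward 0. Both trays are partly visible at the sides.

Run:
```python
from h import *
z=np.load("pics/wb.npz");p,d,T=z["p"],z["d"],z["T"];i=robot.camera_info("wrist");C=cloud(T,i,d)
m=((C[...,2]>.07)&(C[...,2]<.15)&(d>0)).astype(np.uint8);m[235:]=0
for a,c,mm in blobs(m,8):
    q=C[mm];top=q[q[:,2]>q[:,2].max()-.012];print(a,c.round(),q[:,2].max().round(3),top.mean(0).round(4),len(top))
m=(abs(C[...,2]-.05)<.004)&(d>0)&(p.max(2)<90);m[235:]=0
print(C[m].mean(0)); b=[x for x in blobs(m.astype(np.uint8),300)]
for a,c,mm in b: print(a,c,cv2.minAreaRect(C[mm][:,:2].astype(np.float32)*1000))
crop=p[60:300,215:445,::-1];cv2.imwrite("pics/wbc.png",cv2.resize(crop,None,fx=2.5,fy=2.5,interpolation=cv2.INTER_CUBIC))
for uv in((330,155),(100,170),(440,150),(365,250)): print(uv,C[uv[1],uv[0]])
```

```text
3222 [382.  16.] 0.119 [ 0.6743 -0.083   0.1148] 1709
27 [543.   1.] 0.075 [ 0.7032 -0.2401  0.0728] 27
7233 [607.  55.] 0.15 [ 0.6451 -0.2781  0.1435] 986
230 [416.  85.] 0.13 [ 0.6242 -0.117   0.1241] 91
215 [236.  89.] 0.129 [0.6207 0.0483 0.1239] 89
182 [411. 208.] 0.129 [ 0.51   -0.1193  0.1237] 72
171 [246. 212.] 0.129 [0.5066 0.046  0.1236] 69
1113 [329. 228.] 0.093 [ 0.4852 -0.0386  0.088 ] 937
[ 0.56877954 -0.03900123  0.05013416]
21811 [326.6375682  148.08092247] ((562.5985717773438, -35.92010498046875), (148.15908813476562, 193.77249145507812), 1.2957055568695068)
(330, 155) [ 0.56112115 -0.0395976   0.05149104]
(100, 170) [ 0.54250217  0.24849278 -0.00067576]
(440, 150) [ 0.56600879 -0.17688049  0.00065737]
(365, 250) [ 0.46325249 -0.07639337  0.09097712]
```

View pics/wbc.png

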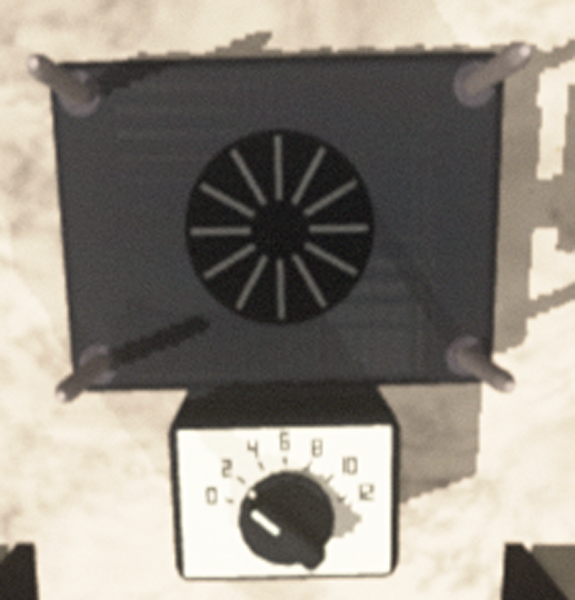

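Base: post centre is about (0.5654, -0.0355), yaw about 1.2°, and the post spans measure 114 x 165 mm against 116 x 168 nominal. Next I'll look at the right tray.

Run:
```python
from h import *
t=robot.read_t()
robot.goto([.40,-.375,.26],R(0)); print(robot.read_t()-t, robot.read_position())
T,i=pose("wrist");p,d=robot.grab_frame("wrist");cv2.imwrite("pics/wr.png",p[:,:,::-1]);np.savez("pics/wr.npz",p=p,d=d,T=T)
C=cloud(T,i,d)
for a,c,mm in blobs(green(p),80):
    q=C[mm];top=mm&(C[...,2]>.022);r=cv2.minAreaRect(onplane(T,i,np.argwhere(top)[:,::-1],.028)[:,:2].astype(np.float32)*1000)
    print(a,c.round(),q[:,2].max().round(3),top.sum(),r)
```

```text
1.3584 [ 0.40051361 -0.37457567  0.26019824]
365 [321. 149.] 0.419 363 ((467.3880310058594, -373.80120849609375), (11.716784477233887, 34.806663513183594), 81.31909942626953)
```

View pics/wr.png

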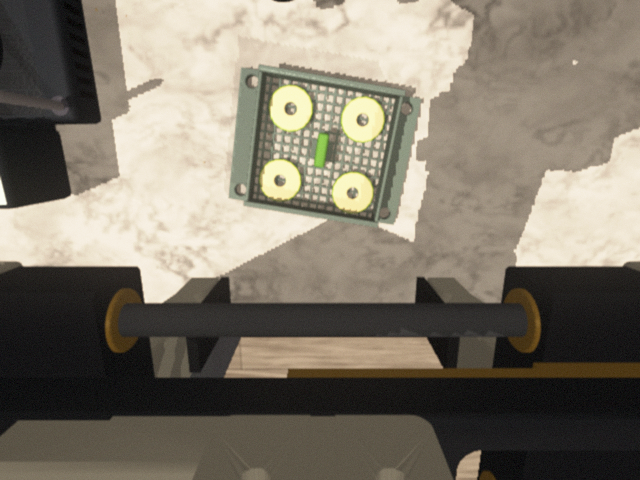

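The tray is level on the worktop with its tab at (321,149). Its four corner holes are at about (253,80), (406,107), (240,189) and (387,213).

```bash
cat >> h.py <<'E'
def holes(p,T,i,guess,z,win=9):
    """refine dark/bright hole centres near guess px: blob differing from flange ring colour"""
    out=[]
    g=p.astype(np.int32)
    for u,v in guess:
        u,v=int(u),int(v);w=g[v-win:v+win+1,u-win:u+win+1]
        yy,xx=np.mgrid[-win:win+1,-win:win+1];rr=np.hypot(xx,yy)
        ref=np.median(w[(rr>6.5)&(rr<win)],0)
        df=np.abs(w-ref).sum(2)*(rr<6.5);th=df.max()*.5
        ws=np.where(df>th,df,0);out.append((u+(ws*xx).sum()/ws.sum(),v+(ws*yy).sum()/ws.sum()))
    out=np.array(out);return out,onplane(T,i,out,z)
def rectfit(P):
    """P: 4 hole points in order (+x,+y),(+x,-y),(-x,+y),(-x,-y): centre, yaw deg, residual"""
    N=np.array([[58,84],[58,-84],[-58,84],[-58,-84]])/1000.
    c=P[:,:2].mean(0);Q=P[:,:2]-c
    a=np.arctan2((N[:,0]*Q[:,1]-N[:,1]*Q[:,0]).sum(),(N*Q).sum())
    Rm=np.array([[np.cos(a),-np.sin(a)],[np.sin(a),np.cos(a)]])
    return c,np.degrees(a),(Q@Rm-N)*1000
E
python3 - <<'E'
from h import *
z=np.load("pics/wr.npz");p,d,T=z["p"],z["d"],z["T"];i=robot.camera_info("wrist");C=cloud(T,i,d)
px,P=holes(p,T,i,[(253,80),(406,107),(240,189),(387,213)],.008)
print(px.round(1),P.round(4));print(*rectfit(P),sep="\n")
m=(C[...,2]>.004)&(C[...,2]<.04)&(d>0);m[235:]=0;m[:50]=0;m[:,:205]=0
b=max(blobs(m.astype(np.uint8)),key=lambda b:b[0]);print(b[0],cv2.minAreaRect(C[b[2]][:,:2].astype(np.float32)*1000))
B=np.array([[.6207,.0483],[.6242,-.117],[.5066,.046],[.51,-.1193]]);print(*rectfit(B),sep="\n")
E
```

```text
[[253.8  80.4]
 [407.8 103.5]
 [240.2 189.5]
 [386.2 215.1]] [[ 0.5386 -0.3025  0.008 ]
 [ 0.5156 -0.4673  0.008 ]
 [ 0.4235 -0.2814  0.008 ]
 [ 0.3938 -0.4493  0.008 ]]
[ 0.46787041 -0.37510665]
-9.117340505899353
[[ 0.35409464 -1.07349555]
 [ 3.72960659  0.58031002]
 [-0.69462751  1.50471838]
 [-3.38907373 -1.01153285]]
13399 ((467.719482421875, -373.8302307128906), (194.29376220703125, 144.330322265625), 80.753662109375)
[ 0.565375 -0.0355  ]
1.1823003241038257
[[-0.95768532 -1.35939279]
 [-0.86915941  1.30358122]
 [ 0.91914876 -1.3046129 ]
 [ 0.90769596  1.36042446]]
```

Run:
```python
from h import *
z=np.load("pics/wr.npz");p,d,T=z["p"],z["d"],z["T"];i=robot.camera_info("wrist");C=cloud(T,i,d)
for nm in("wr","side0"):
    z=np.load(f"pics/{nm}.npz");p,d=z["p"],z["d"]
    if nm=="side0":T,i=pose("side")
    C=cloud(T,i,d);m=(d>0)&(C[...,2]>.06)&(C[...,2]<.22)&(C[...,0]>.5)&(C[...,0]<.75)&(C[...,1]<-.2)&(C[...,1]>-.5)
    if m.any(): print(nm,m.sum(),np.percentile(C[m][:,0],[0,.5,2]),C[m][C[m][:,0].argmin()])
```

```text
side0 7733 [0.58976404 0.59509225 0.60222295] [ 0.58976404 -0.33809889  0.15188632]
```

Run:
```python
from h import *
t=robot.read_t()
robot.move_gripper(.5)
robot.goto([.4675,-.3738,.10],R(-9.1));robot.servo_line([.4675,-.3738,.007],speed=.1)
print(robot.read_t()-t,robot.read_position(),robot.read_force())
robot.move_gripper(0); print(robot.read_grip_width()*88,robot.read_position(),robot.read_force())
robot.servo_line([.4675,-.3738,.05],speed=.08)
print(robot.read_t()-t,robot.read_force(),robot.read_ft_torque(),robot.read_grip_width())
for n in("side","wrist"):
    p,d=robot.grab_frame(n); cv2.imwrite(f"pics/{n}1.png",p[:,:,::-1])
```

```text
2.7083 [ 0.46798265 -0.3740528   0.00765839] [-0.4173553  -0.02882733  0.27104475]
11.863536020605343 [ 0.46756107 -0.37377321  0.00712939] [-0.32993993  0.77667668  1.34541008]
4.025 [ 0.6558745  -0.04877462 -3.33199563] [-0.10014835  0.1139113   0.04580956] 0.13211945973539516
```

View pics/side1.png

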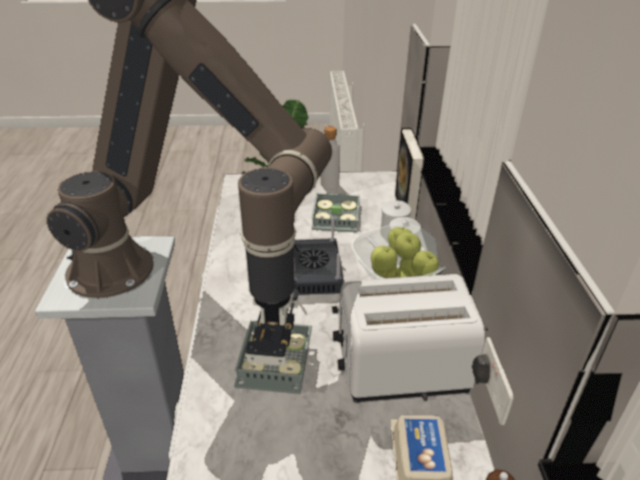

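View pics/wrist1.png

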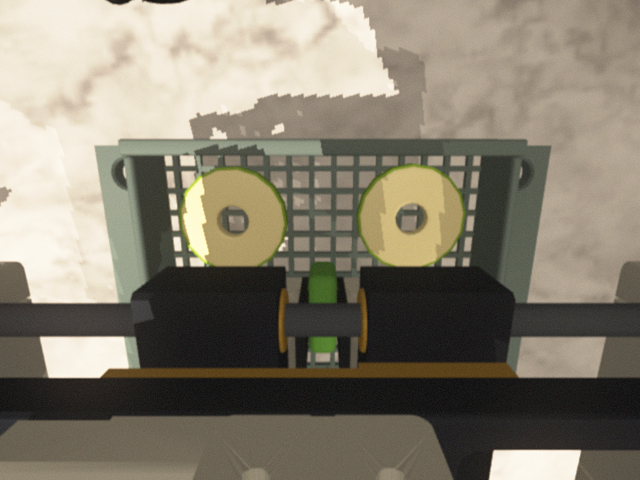

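The tray lifted level. Its far edge is parallel to the image at row 140, with the front holes at about (120,172) and (525,172). I'll check its offset in the grip and carry it to above the posts.

Run:
```python
from h import *
t=robot.read_t();T,i=pose("wrist");pos=robot.read_position();rot=robot.read_tcp_rot()
P=onplane(T,i,[(121,172),(525,172),(97,147),(550,147)],.051); print(((P-pos)@rot).round(4), pos)
bx,by=.5654,-.0355
robot.servo_line([.4675,-.3738,.17],speed=.2)
robot.servo_line([.46,-.16,.20],R(-3),speed=.22)
robot.servo_line([bx,by,.20],R(1.2),speed=.2)
print(robot.read_t()-t,robot.read_t(),robot.read_position(),robot.read_force())
for n in("side","wrist","scene"):
    p,d=robot.grab_frame(n); cv2.imwrite(f"pics/{n}2.png",p[:,:,::-1])
    if n=="side":q=p
cv2.imwrite("pics/side2c.png",cv2.resize(q[180:330,200:400,::-1],None,fx=4,fy=4,interpolation=cv2.INTER_CUBIC))
```

```text
[[ 0.0583 -0.0863 -0.0016]
 [ 0.0582  0.0876 -0.0017]
 [ 0.0687 -0.095  -0.0017]
 [ 0.0686  0.0967 -0.0017]] [ 0.46702429 -0.37357828  0.04938621]
2.8500000000000005 10.8167 [ 0.56463337 -0.03624935  0.19979738] [-0.43103861  0.32288086 -2.94705738]
```

View pics/side2c.png

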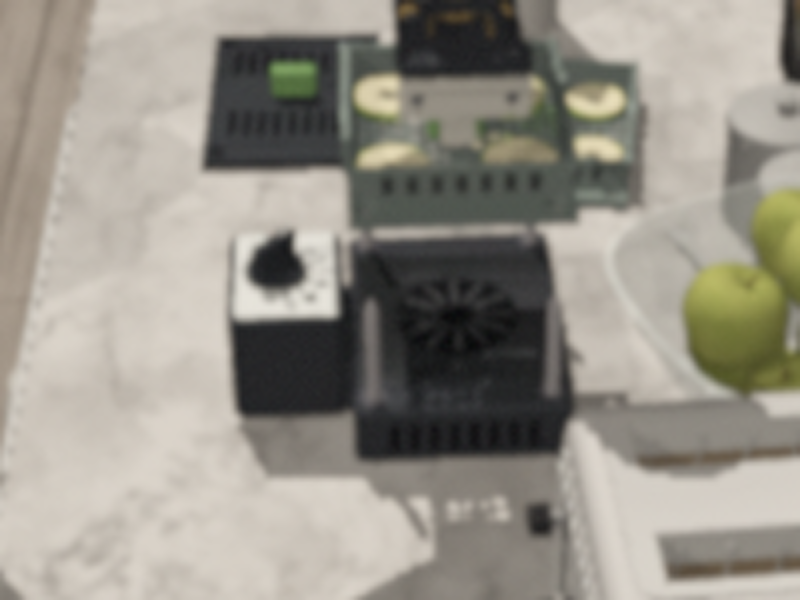

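View pics/wrist2.png

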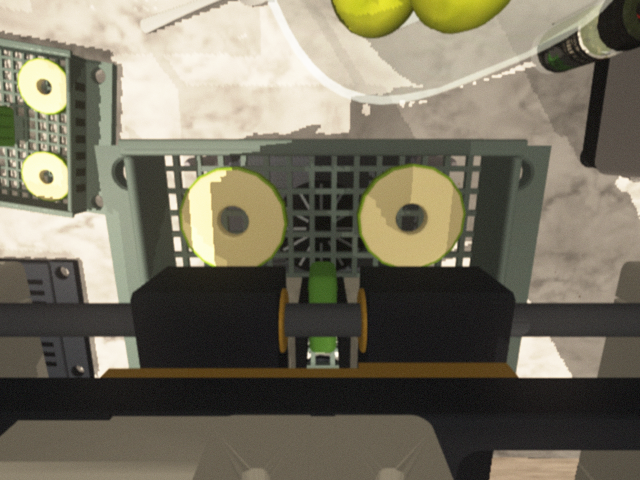

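View pics/scene2.png

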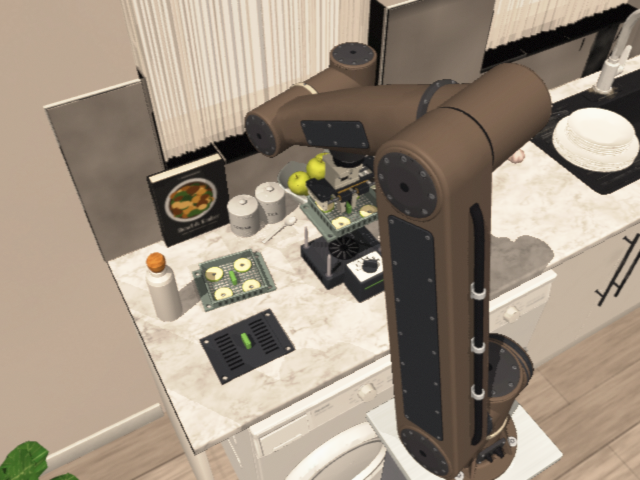

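Run:
```python
from h import *
x,y=.5651,-.0350
robot.servo_line([x,y,.142],R(1.2),speed=.1)
robot.dwell(.15);print(robot.read_t(),robot.read_position(),robot.read_force(),robot.read_ft_torque())
p,d=robot.grab_frame("wrist"); cv2.imwrite("pics/w3.png",cv2.resize(p[120:280,80:570,::-1],None,fx=1.6,fy=1.6,interpolation=cv2.INTER_CUBIC))
p,d=robot.grab_frame("side");cv2.imwrite("pics/side3c.png",cv2.resize(p[180:330,220:400,::-1],None,fx=4,fy=4,interpolation=cv2.INTER_CUBIC))
```

```text
11.85 [ 0.56562593 -0.03492397  0.14282843] [ 0.26172347  0.32302775 -2.26100665] [-0.12203126  0.16497056 -0.00465696]
```

View pics/w3.png

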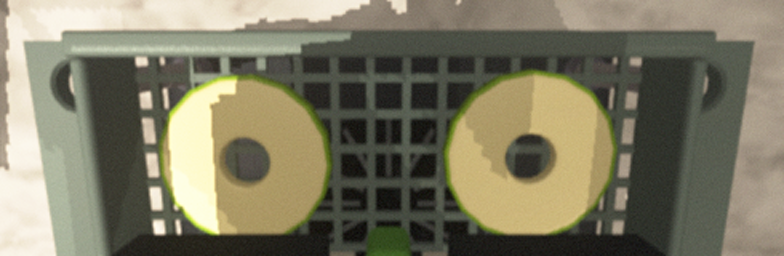

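View pics/side3c.png

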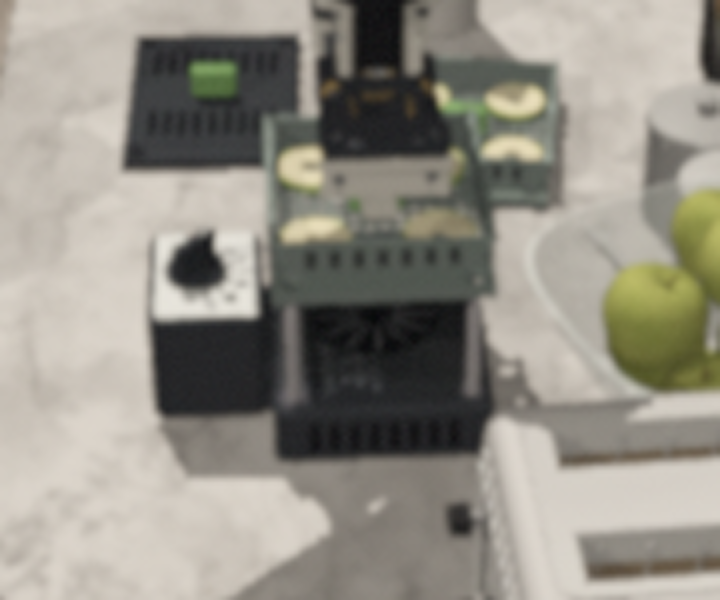

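The posts sit under the tray's corners, though the hole fit can't be resolved from here. I'll lower it in small force-checked steps.

```bash
cat >> h.py <<'E'
def lower(x,y,yaw,zs,speed=.04,fmax=6,f0=None):
    f0=robot.read_force()[2] if f0 is None else f0
    for z in zs:
        robot.servo_line([x,y,z],R(yaw),speed=speed)
        f=robot.read_force();print(round(z,4),robot.read_position().round(4),f.round(2),robot.read_ft_torque().round(2),round(robot.read_t(),2))
        if abs(f[2]-f0)>fmax or np.hypot(*f[:2])>fmax: print("STOP");return False
    return True
E
python3 - <<'E'
from h import *
lower(.5651,-.0350,1.2,[.134,.128,.122,.116])
E
```

```text
0.134 [ 0.5648 -0.0351  0.1335] [ 0.9  -0.06 -1.82] [-0.06  0.11  0.02] 12.3
0.128 [ 0.5648 -0.035   0.1276] [ 0.47 -0.22 -2.68] [-0.09  0.17  0.  ] 12.6
0.122 [ 0.5648 -0.035   0.1216] [ 0.09 -0.26 -1.74] [-0.14  0.14  0.  ] 12.9
0.116 [ 0.5648 -0.0351  0.1156] [ 0.88 -0.21 -2.39] [-0.05  0.11  0.02] 13.2
```

Run:
```python
from h import *
if lower(.5651,-.0350,1.2,[.09,.066],speed=.06): lower(.5651,-.0350,1.2,[.061,.0585],speed=.025)
p,d=robot.grab_frame("wrist"); cv2.imwrite("pics/w4.png",p[:,:,::-1])
p,d=robot.grab_frame("side");cv2.imwrite("pics/side4c.png",cv2.resize(p[180:330,220:400,::-1],None,fx=4,fy=4,interpolation=cv2.INTER_CUBIC))
```

```text
0.09 [ 0.5651 -0.0351  0.0897] [ 0.81  0.09 -2.22] [-0.08  0.1   0.01] 13.78
0.066 [ 0.565  -0.0351  0.0657] [-0.6   0.82 -2.31] [-0.1   0.1   0.02] 14.33
0.061 [ 0.565  -0.035   0.0609] [ 0.32 -0.14 -2.64] [-0.1   0.12 -0.01] 14.68
0.0585 [ 0.565  -0.035   0.0584] [ 0.12  0.39 -2.41] [-0.08  0.13  0.02] 14.93
```

View pics/w4.png

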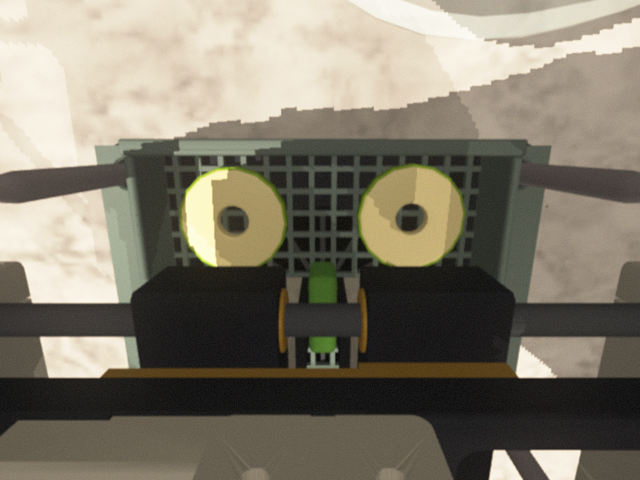

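View pics/side4c.png

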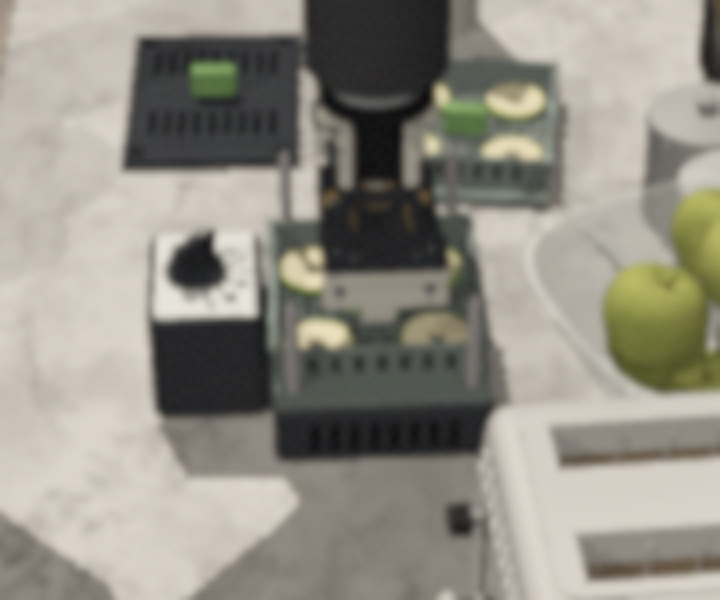

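All four posts are through the holes and there is no side load. I'll set it down, release, and go look at the left tray.

Run:
```python
from h import *
lower(.5651,-.0350,1.2,[.0568],speed=.02,fmax=10)
robot.move_gripper(.4)
robot.servo_line([.5651,-.0350,.16],speed=.2)
T,i=pose("wrist");p,d=robot.grab_frame("wrist"); cv2.imwrite("pics/w5.png",p[:,:,::-1]);np.savez("pics/w5.npz",p=p,d=d,T=T)
print(robot.read_t())
robot.goto([.575,.26,.26],R(0));print(robot.read_t())
T,i=pose("wrist");p,d=robot.grab_frame("wrist");cv2.imwrite("pics/wl.png",p[:,:,::-1]);np.savez("pics/wl.npz",p=p,d=d,T=T)
C=cloud(T,i,d)
for a,c,mm in blobs(green(p),80):
    q=C[mm];top=mm&(abs(C[...,2]-.028)<.006);r=cv2.minAreaRect(onplane(T,i,np.argwhere(top)[:,::-1],.028)[:,:2].astype(np.float32)*1000)
    print(a,c.round(),top.sum(),r)
m=(C[...,2]>.004)&(C[...,2]<.04)&(d>0);m[235:]=0
for b in blobs(m.astype(np.uint8),2000): print(b[0],b[1],cv2.minAreaRect(C[b[2]][:,:2].astype(np.float32)*1000))
```

```text
0.0568 [ 0.5655 -0.035   0.0571] [-0.92  0.65  0.73] [-0.11  0.23 -0.03] 15.28
16.6417
17.8333
371 [321. 144.] 369 ((647.3159790039062, 259.8171691894531), (11.77774715423584, 34.94478988647461), 82.37246704101562)
309 [ 60. 204.] 0 ((0.0, 0.0), (0.0, 0.0), 0.0)
444 [  7. 216.] 0 ((0.0, 0.0), (0.0, 0.0), 0.0)
977 [616. 228.] 0 ((0.0, 0.0), (0.0, 0.0), 0.0)
1582 [ 76. 253.] 0 ((0.0, 0.0), (0.0, 0.0), 0.0)
114 [  8. 257.] 0 ((0.0, 0.0), (0.0, 0.0), 0.0)
201 [ 34. 293.] 0 ((0.0, 0.0), (0.0, 0.0), 0.0)
15130 [320.16378057 138.13661599] ((647.7028198242188, 259.7481994628906), (194.73272705078125, 144.08029174804688), 81.8338623046875)
```

View pics/w5.png

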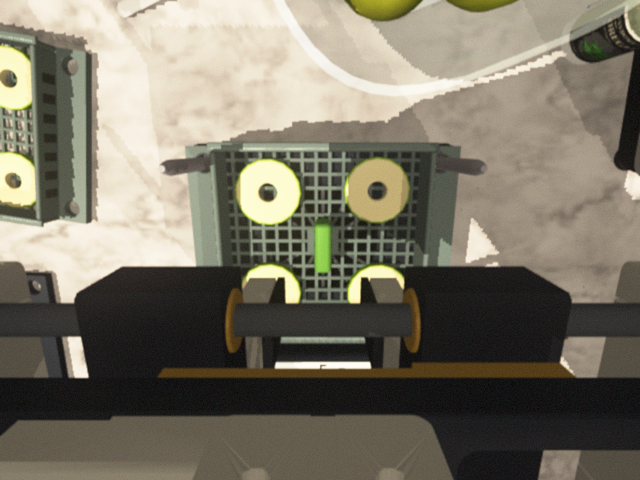

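View pics/wl.png

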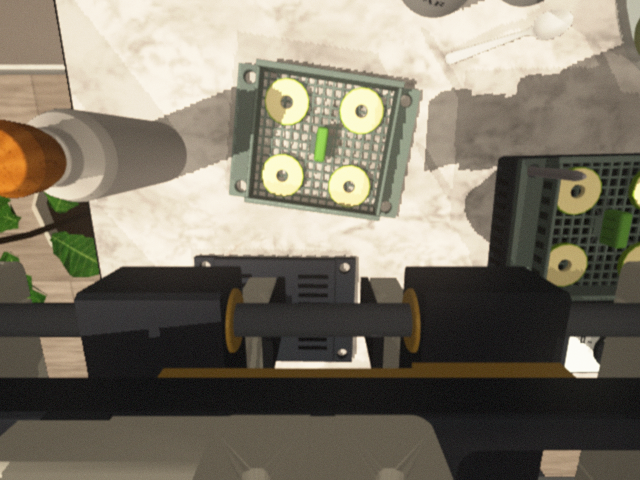

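The first tray sits over all four posts with its rings in place. The left tray is at (0.6475, 0.2598), yaw -8°, and the flask is clear of it. I'll grasp it now.

Run:
```python
from h import *
x,y=.6475,.2598
robot.goto([x,y,.09],R(-8));robot.servo_line([x,y,.007],speed=.1)
print(robot.read_position())
robot.move_gripper(0); print(robot.read_grip_width()*88,robot.read_position(),robot.read_force())
robot.servo_line([x,y,.06],speed=.1)
print(robot.read_force(),robot.read_ft_torque(),robot.read_t())
p,d=robot.grab_frame("wrist"); cv2.imwrite(f"pics/w6.png",p[:,:,::-1])
```

```text
[0.64798436 0.26013131 0.00770631]
12.031540307930134 [0.64769203 0.25995899 0.00737723] [-0.74881744 -0.89137013  3.17766568]
[-0.13765895 -0.35445937 -2.10703804] [-0.10850809  0.22595425  0.01916789] 20.8333
```

View pics/w6.png

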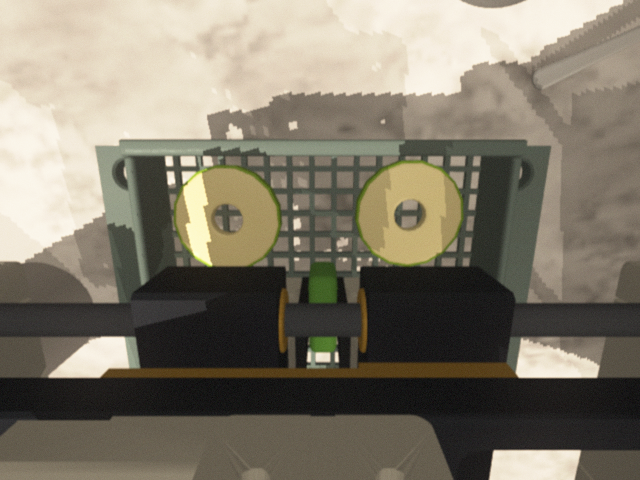

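The held view matches the first tray's: corners at (97,147) and (550,147), and level. I'll carry it over and lower it with the same settings.

Run:
```python
from h import *
robot.servo_line([.6475,.2598,.19],speed=.2)
robot.servo_line([.5651,-.035,.19],R(1.2),speed=.2)
robot.servo_line([.5651,-.035,.142],R(1.2),speed=.1);robot.dwell(.15)
if lower(.5651,-.0350,1.2,[.134,.126,.116]):
  if lower(.5651,-.0350,1.2,[.096],speed=.06): lower(.5651,-.0350,1.2,[.0885],speed=.025)
p,d=robot.grab_frame("wrist"); cv2.imwrite("pics/w7.png",p[:,:,::-1])
p,d=robot.grab_frame("side");cv2.imwrite("pics/side7c.png",cv2.resize(p[180:330,220:400,::-1],None,fx=4,fy=4,interpolation=cv2.INTER_CUBIC))
```

```text
0.134 [ 0.5648 -0.0351  0.1337] [ 0.28 -0.05 -2.3 ] [-0.08  0.15 -0.02] 24.5
0.126 [ 0.5648 -0.0351  0.1256] [-0.51  0.37 -3.59] [-0.16  0.14  0.06] 24.85
0.116 [ 0.5649 -0.0351  0.1156] [-0.12  0.27 -2.7 ] [-0.05  0.14  0.01] 25.25
0.096 [ 0.5649 -0.0351  0.0955] [ 0.12 -0.48 -2.78] [-0.15  0.15 -0.02] 25.73
0.0885 [ 0.5651 -0.035   0.0884] [ 0.53 -0.15 -2.15] [-0.04  0.12  0.03] 26.18
```

View pics/w7.png

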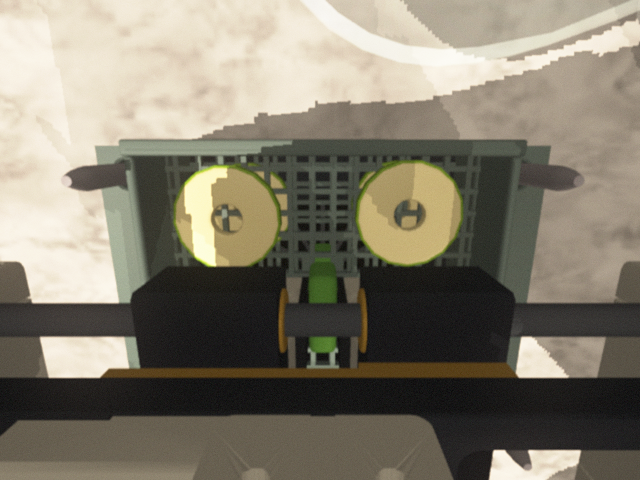

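View pics/side7c.png

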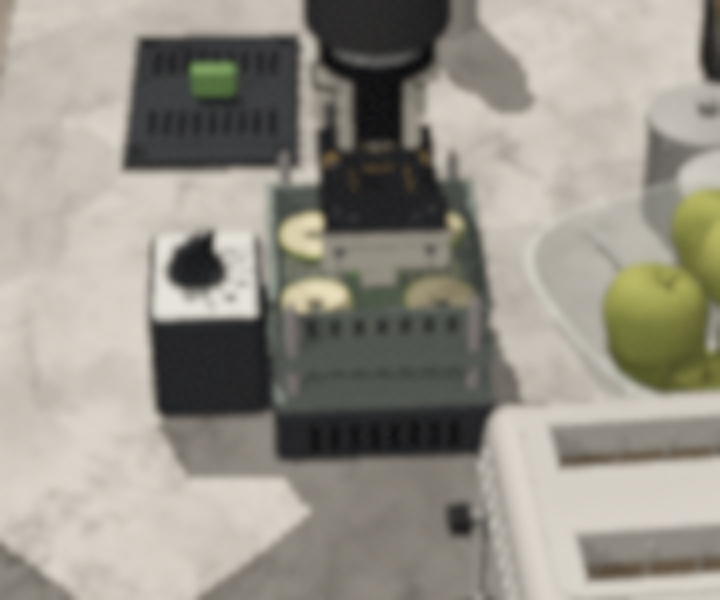

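Run:
```python
from h import *
lower(.5651,-.0350,1.2,[.0866],speed=.02,fmax=10)
robot.move_gripper(.4)
robot.servo_line([.5651,-.0350,.19],speed=.2)
T,i=pose("wrist");p,d=robot.grab_frame("wrist"); cv2.imwrite("pics/w8.png",p[:,:,::-1]);np.savez("pics/w8.npz",p=p,d=d,T=T)
robot.goto([.375,.315,.26],R(0));print(robot.read_t())
T,i=pose("wrist");p,d=robot.grab_frame("wrist");cv2.imwrite("pics/wlid.png",p[:,:,::-1]);np.savez("pics/wlid.npz",p=p,d=d,T=T)
C=cloud(T,i,d)
for a,c,mm in blobs(green(p),80):
    top=mm&(abs(C[...,2]-.034)<.008)
    if top.sum()>50: print(a,c.round(),top.sum(),cv2.minAreaRect(onplane(T,i,np.argwhere(top)[:,::-1],.034)[:,:2].astype(np.float32)*1000))
m=(C[...,2]>.004)&(C[...,2]<.04)&(d>0);m[235:]=0
for b in blobs(m.astype(np.uint8),2000): print(b[0],b[1],cv2.minAreaRect(C[b[2]][:,:2].astype(np.float32)*1000))
```

```text
0.0866 [ 0.5656 -0.035   0.0873] [-0.36  0.32  4.18] [ 0.16  0.71 -0.01] 26.53
29.3917
423 [320. 145.] 399 ((446.6517639160156, 316.187255859375), (12.345918655395508, 34.02603530883789), 89.58702087402344)
3902 [591.1840082  90.6271143] ((497.86346435546875, 36.46418380737305), (180.70912170410156, 45.884525299072266), 29.4136962890625)
22614 [319.81984611 141.44715663] ((446.8526611328125, 316.4983825683594), (194.7395477294922, 140.3998565673828), 89.09488677978516)
```

View pics/wlid.png

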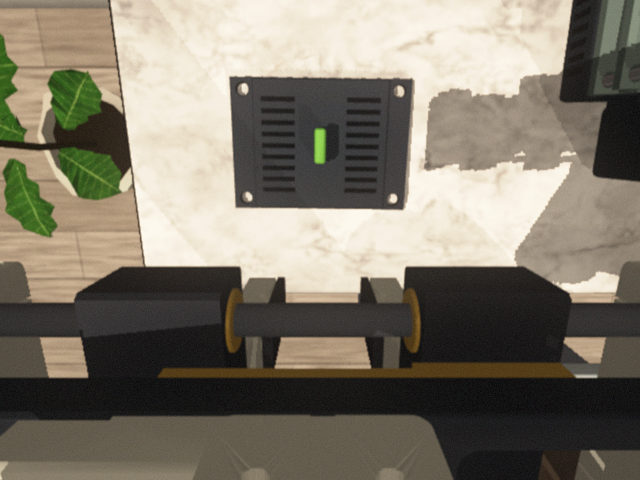

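View pics/w8.png

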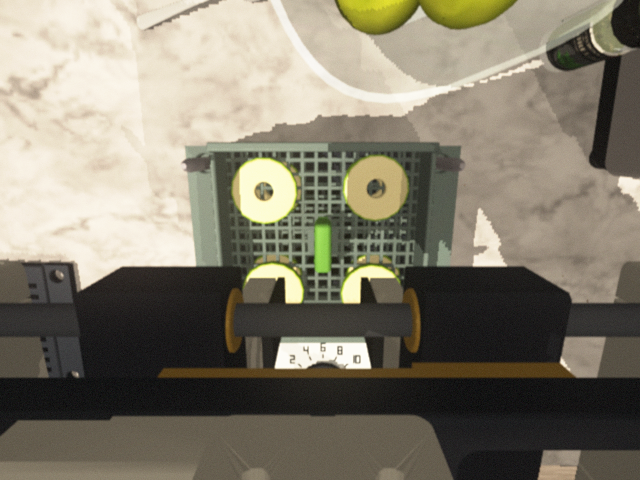

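The lid is at (0.4467, 0.3163), yaw -0.7°, and its measured 194.7x140.4 mm outline fits the given size. Both trays look well seated with all eight rings in.

Run:
```python
from h import *
x,y=.4467,.3163
robot.goto([x,y,.08],R(-.7));robot.servo_line([x,y,.015],speed=.1)
robot.move_gripper(0); print(robot.read_grip_width()*88,robot.read_position(),robot.read_force())
robot.servo_line([x,y,.06],speed=.1)
T,i=pose("wrist");p,d=robot.grab_frame("wrist"); cv2.imwrite(f"pics/w9.png",p[:,:,::-1])
robot.servo_line([x,y,.20],speed=.25)
robot.servo_line([.5651,-.035,.20],R(1.2),speed=.2)
robot.servo_line([.5651,-.035,.153],R(1.2),speed=.1);robot.dwell(.15)
lower(.5651,-.0350,1.2,[.143,.137,.133])
p,d=robot.grab_frame("wrist"); cv2.imwrite("pics/w10.png",p[:,:,::-1])
p,d=robot.grab_frame("side");cv2.imwrite("pics/side10c.png",cv2.resize(p[180:330,220:400,::-1],None,fx=4,fy=4,interpolation=cv2.INTER_CUBIC))
```

```text
11.889540552716255 [0.4468969  0.31654479 0.01537018] [-1.4263153  -0.4715965   4.59425268]
0.143 [ 0.5649 -0.0351  0.1427] [-0.33  0.06 -2.33] [-0.07  0.11 -0.05] 36.08
0.137 [ 0.5649 -0.035   0.1366] [ 0.17 -0.04 -1.95] [-0.06  0.08  0.02] 36.38
0.133 [ 0.5649 -0.035   0.1327] [-0.45 -0.32 -2.11] [-0.12  0.13 -0.01] 36.63
```

View pics/w10.png

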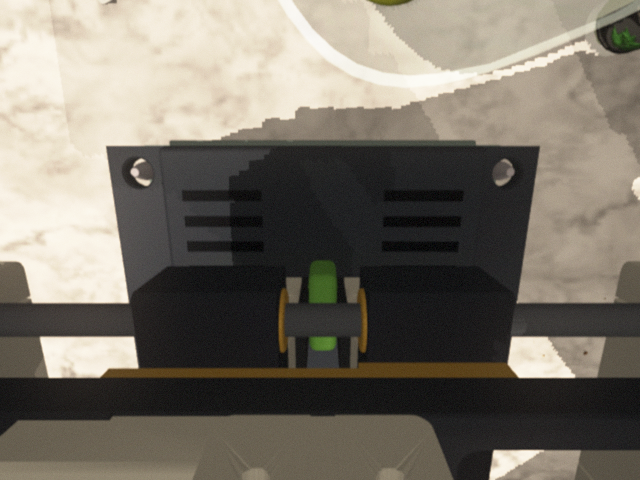

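View pics/side10c.png

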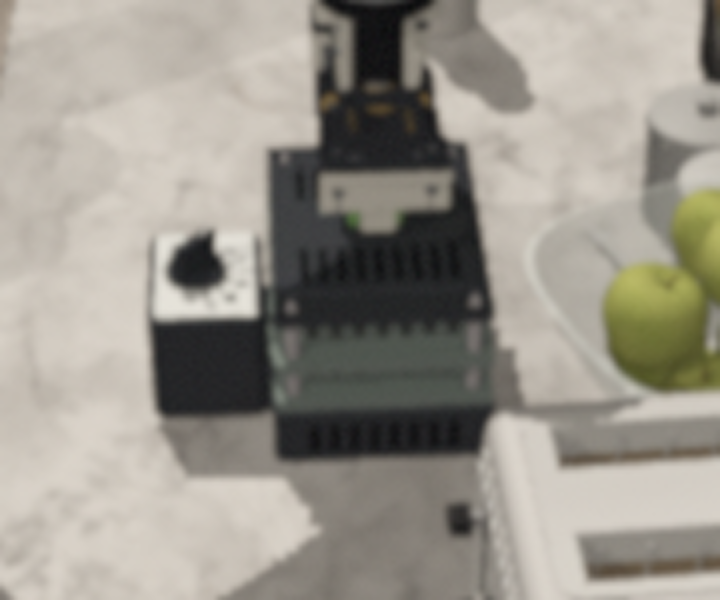

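The post tips show inside the lid holes at (137,172) and (503,172). I'll seat the lid, release, and look at the dial.

Run:
```python
from h import *
lower(.5651,-.0350,1.2,[.1275,.1247],speed=.02,fmax=10)
robot.move_gripper(.4)
robot.servo_line([.5651,-.0350,.20],speed=.2)
robot.goto([.455,-.0375,.28],R(0));print(robot.read_t(),robot.read_force())
T,i=pose("wrist");p,d=robot.grab_frame("wrist");cv2.imwrite("pics/wd.png",p[:,:,::-1]);np.savez("pics/wd.npz",p=p,d=d,T=T)
c=proj(T,i,[[.4451,-.0375,.12]])[0];print(c)
u,v=int(c[0]),int(c[1])
cv2.imwrite("pics/wdc.png",cv2.resize(p[v-60:v+50,u-70:u+70,::-1],None,fx=5,fy=5,interpolation=cv2.INTER_CUBIC))
```

```text
0.1275 [ 0.565  -0.0351  0.1273] [-0.65  1.39 -2.43] [-0.11  0.12  0.  ] 37.16
0.1247 [ 0.5656 -0.035   0.1254] [-1.63  0.39  4.81] [-0.01  0.61  0.04] 37.45
39.2167 [ 0.872899    0.73047354 -0.42182427]
[321.96687609 235.95255528]
```

View pics/wd.png

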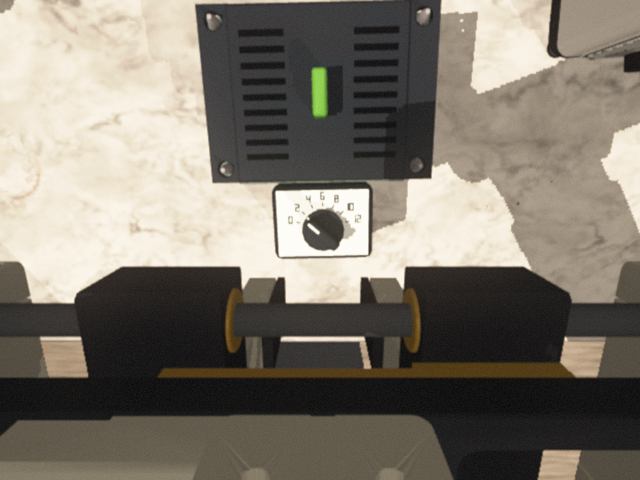

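View pics/wdc.png

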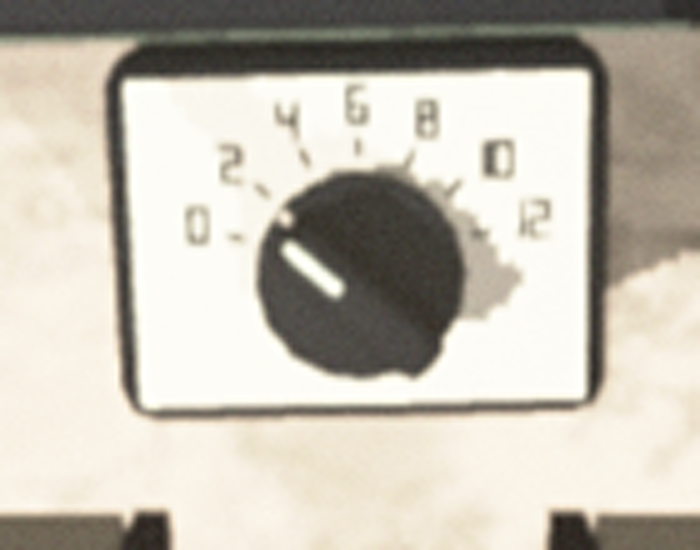

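The lid is fully on. The dial, centred at about (323,230), points at numeral 2: the pointer is about 49° from base x, so v ≈ 0.42. Reaching 8 takes a 72° clockwise turn.

Run:
```python
from h import *
z=np.load("pics/wd.npz");p,d,T=z["p"],z["d"],z["T"];i=robot.camera_info("wrist")
print(onplane(T,i,[(323,230)],.1))
m=(p.max(2)<110).astype(np.uint8);m[:195]=0;m[255:]=0;m[:,:285]=0;m[:,365:]=0
m=cv2.morphologyEx(m,cv2.MORPH_OPEN,np.ones((9,9)))
print(cv2.minEnclosingCircle(np.argwhere(m)[:,::-1].astype(np.float32)))
x,y=.4451,-.0375
robot.move_gripper(.32)
robot.goto([x,y,.16],R(49.2));print(robot.read_qpos(),robot.read_t())
T,i=pose("wrist");p,d=robot.grab_frame("wrist");cv2.imwrite("pics/wd2.png",p[:,:,::-1])
p,d=robot.grab_frame("side");cv2.imwrite("pics/sided2.png",cv2.resize(p[180:330,220:400,::-1],None,fx=4,fy=4,interpolation=cv2.INTER_CUBIC))
```

```text
[[ 0.44618175 -0.03848835  0.1       ]]
((324.252685546875, 230.00537109375), 20.959856033325195)
[ 2.06099484e+01  1.98851205e+00 -3.23483107e+01  2.36741013e-02
 -5.56233045e+01  1.18463233e+02] 40.5083
```

View pics/wd2.png

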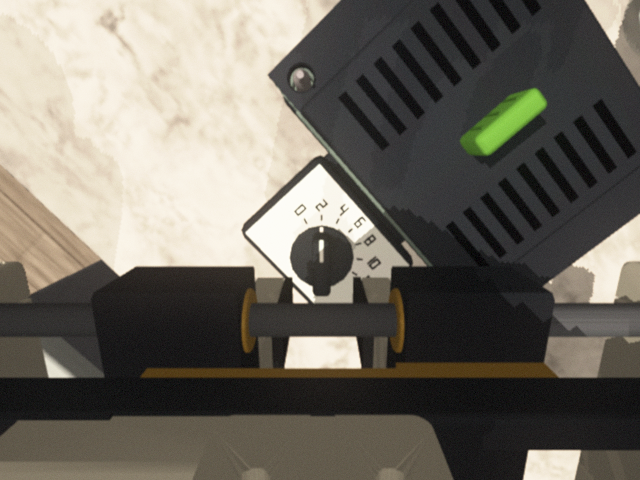

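View pics/sided2.png

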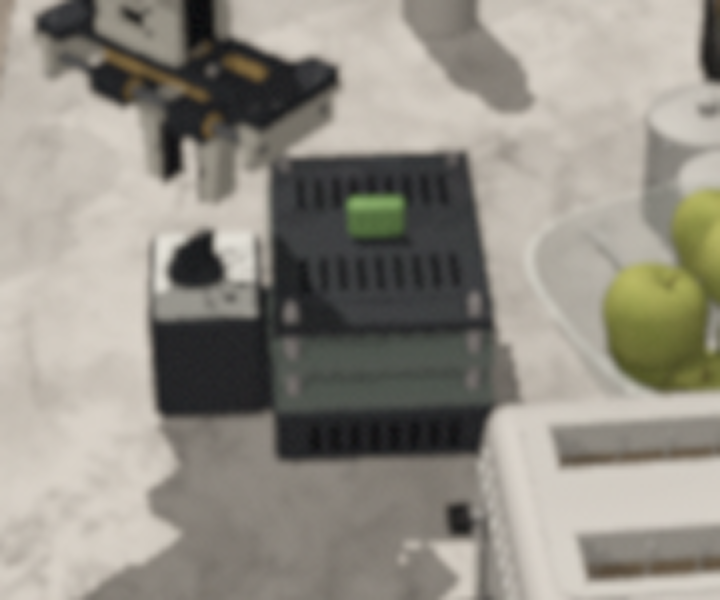

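The bar runs vertically in the image at (321,255), aligned with the tool and pointing at 2. I'll pinch it and turn.

Run:
```python
from h import *
x,y=.4453,-.0377
robot.servo_line([x,y,.102],speed=.08);print(robot.read_position(),robot.read_force())
robot.move_gripper(0);print(robot.read_grip_width()*88,robot.read_force(),robot.read_t())
q=np.array(robot.read_qpos())
q0=q.copy()
for k in range(1,4):
    q=q0.copy();q[5]-=24.3*k; robot.movej(q)
    print(k,robot.read_qpos()[5]-q0[5],robot.read_force().round(2),robot.read_ft_torque().round(3),robot.read_t())
robot.dwell(.2)
robot.move_gripper(.32);print(robot.read_position())
P=robot.read_position();robot.servo_line([P[0],P[1],.17],speed=.15)
robot.goto([.455,-.0375,.28],R(0));print(robot.read_t(),robot.read_force())
T,i=pose("wrist");p,d=robot.grab_frame("wrist");cv2.imwrite("pics/we.png",p[:,:,::-1]);np.savez("pics/we.npz",p=p,d=d,T=T)
cv2.imwrite("pics/wec.png",cv2.resize(p[175:285,251:391,::-1],None,fx=5,fy=5,interpolation=cv2.INTER_CUBIC))
for n in("side","scene"):
    p,d=robot.grab_frame(n);cv2.imwrite(f"pics/{n}e.png",p[:,:,::-1]);np.savez(f"pics/{n}e.npz",p=p,d=d)
```

```text
[ 0.44567615 -0.03761593  0.10236866] [ 0.89936079 -0.36336077 -0.05889913]
10.879741695334483 [-2.56949554  3.99096597  4.35148522] 41.925
1 -24.094144932893172 [ 1.48 -1.86 -1.85] [-0.701 -0.205  0.041] 42.4167
2 -48.29725557405541 [ 1.45 -4.52 -2.75] [-1.625 -0.598  0.036] 42.9083
3 -72.68704919019129 [ 2.42 -5.4  -2.09] [-2.114 -0.607  0.049] 43.4
[ 0.44506925 -0.03717341  0.10238058]
45.2833 [-0.47250987  0.04370979 -0.79177953]
```

View pics/wec.png

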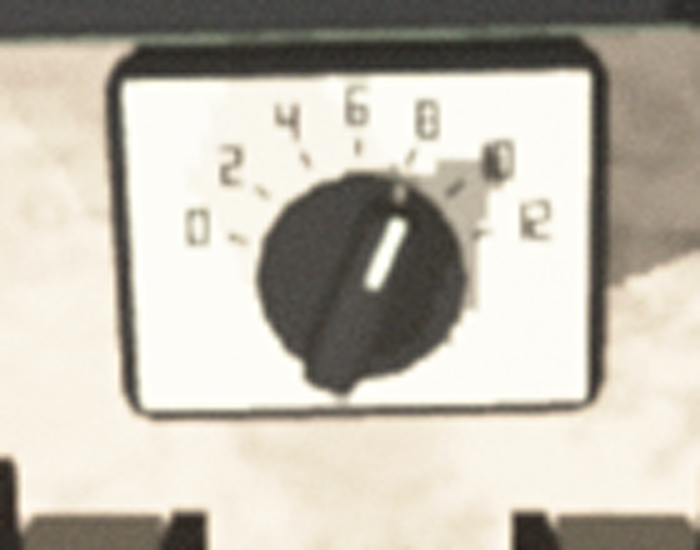

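View pics/we.png

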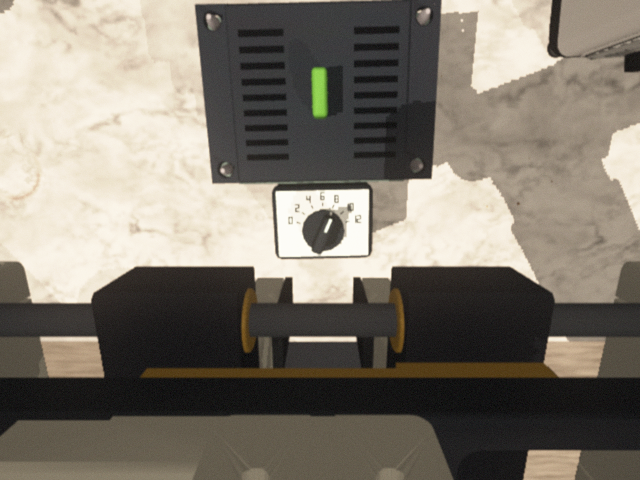

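View pics/scenee.png

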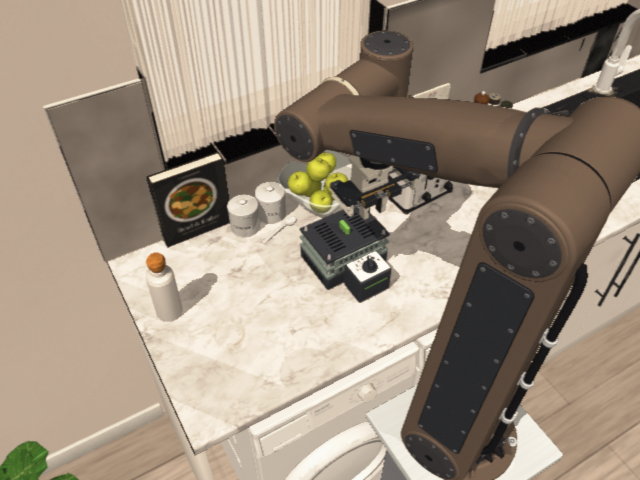

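View pics/sidee.png

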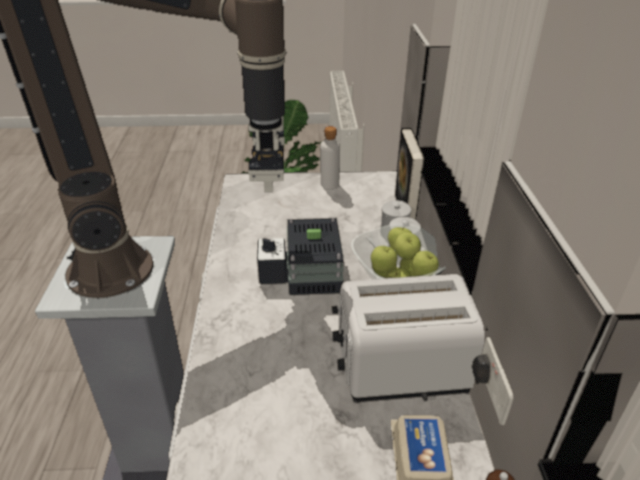

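The pointer sits at -25° from base x against -24° nominal for 8. The flask (165,290) and spoon look unmoved. I'll check the lid's height and pose from the saved frame, then hand in.

Run:
```python
from h import *
z=np.load("pics/we.npz");p,d,T=z["p"],z["d"],z["T"];i=robot.camera_info("wrist");C=cloud(T,i,d)
S=C[10:175,225:425].reshape(-1,3);g=(abs(S[:,2]-.12)<.006);S=S[g]
A=np.c_[S[:,:2]-[.565,-.035],np.ones(len(S))];print("plate top z, tilt",np.linalg.lstsq(A,S[:,2],rcond=None)[0].round(4),len(S))
mm=green(p)>0;mm[140:]=0;top=mm&(abs(C[...,2]-.144)<.008);print(cv2.minAreaRect(onplane(T,i,np.argwhere(top)[:,::-1],.144)[:,:2].astype(np.float32)*1000))
a=np.load("pics/scene0.npz");b=np.load("pics/scenee.npz");Ts,si=pose("scene")
for n,(u0,u1,v0,v1) in dict(flask=(145,185,250,325),spoon=(258,300,212,245)).items():
    print(n,np.abs(a["p"][v0:v1,u0:u1].astype(int)-b["p"][v0:v1,u0:u1]).mean())
from rig import robot as r
r.job_done();print(r.read_t())
```

```text
plate top z, tilt [0.0014 0.0021 0.12  ] 31919
((564.662353515625, -35.363739013671875), (34.90077209472656, 12.133247375488281), 0.12257117033004761)
flask 14.391111111111112
spoon 7.991582491582491
the job is handed in; nothing more can be done
the job is handed in; nothing more can be done
```

Run:
```python
import numpy as np,cv2
for n,box in (("scene",(140,190,245,330)),):
  for k in("0","e"):
    p=np.load(f"pics/{n}{k}.npz")["p"];h=cv2.cvtColor(p,cv2.COLOR_RGB2HSV)
    m=cv2.inRange(h,(3,130,60),(15,255,255));m[:,:140]=0;m[:,190:]=0;m[:245]=0;m[275:]=0
    print("stopper",np.argwhere(m).mean(0).round(2))
  a,b=[cv2.cvtColor(np.load(f"pics/scene{k}.npz")["p"],cv2.COLOR_RGB2GRAY)[205:250,255:302].astype(np.float32) for k in "0e"]
  print("spoon shift px",cv2.phaseCorrelate(a,b))
  a,b=[cv2.cvtColor(np.load(f"pics/scene{k}.npz")["p"],cv2.COLOR_RGB2GRAY)[165:210,362:388].astype(np.float32) for k in "0e"]
  print("jar shift px",cv2.phaseCorrelate(a,b))
```

```text
stopper [262.16 155.95]
stopper [262.14 155.66]
spoon shift px ((-0.08762855742984144, 0.43601149326425315), 0.8765687840956229)
jar shift px ((0.49294074066776083, 0.15738667554787966), 0.15212584012820396)
```

I loaded both trays, the right one first and the left one on top, then put on the lid. I turned the dial from 2 to 8 and handed the job in at about 45 s of the 72 s allowed. The rig gives no verdict, so what follows is my own checks.

- **Lowering and seating:** Nothing caught on the posts, and vertical force changed by no more than about 7 N at any seating. After the lid went on, its top measured 120 mm above the worktop, as expected for a fully seated stack. It was level to about 0.003 rad, within about 1 mm and 1° of the base.
- **Dial:** The pointer read about -25° from the base axis, against -24° for 8.
- **Apple rings:** I could see them in the trays each time before and after placing. The lid hides them now, so there is no final view of them.
- **Flask and spoon:** Neither moved, with shifts under 0.5 px in the scene view. A plain image difference over those patches was higher (14 and 8 grey levels), probably from the arm's changed shadow.
- **Jar:** The comparison was poor because the arm was partly in view (correlation 0.15), so its position was not clearly confirmed. The arm's planned path never went near it.
- **Hole detection:** The automatic detector was about 4 mm out on two of the first tray's holes. I used the tray outline and tab instead, which agreed with each other to under 1 mm.

At hand-in the gripper was open, clear of everything.

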